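# Shift the drive unit into gear

## Robot

A 6-joint arm with a two-finger parallel gripper is mounted at the origin on the work surface. World frame = base frame: x ahead of the robot, y to its left, z up, the work surface at z = 0. Lengths are in m, angles in rad, forces in N, time in s.
With the tool pointing down it reaches from about 0.25 to 0.725 m from the base axis. Payload 4 kg.
Tool frame: the origin (TCP) lies between the finger pads; the fingertips stand 17 mm ahead of it and the grasp point (between the pads) lies 2 mm behind it; z points along the fingers, y is the direction in which the jaws open and shut (so a half turn about z gives the same grasp; the last joint's range is limited). The gripper opens to 85 mm and grips with 20 to 120 N. Pads are 22 mm wide; open, the fingers measure 114 mm over their backs; the gripper's body (76 mm by 85 mm) begins 54 mm behind the grasp point. The pads swing forward as they close: fully open they stand 13 mm farther back than shut.
Start: joints at [1.139, 0.241, 0.005, 1.335, 0, 1.571], TCP at [0.209, 0.454, 0.248] pointing down, gripper open.
Joint ranges: [-2.72, 2.72], [-1.05, 1.87], [-1.09, 1.28], [-1.99, 2.15], [-1.42, 1.44], [-3.14, 3.14]. Speed limits (rad/s): [2.79, 2.79, 3.14, 3.14, 3.14, 3.14].

## Interface

Orientations are given as [roll, pitch, yaw] about the fixed x, y, z axes, in that order (R = Rz(yaw) Ry(pitch) Rx(roll)).
In Python, from workcell import observe, eyes, workorder gives the robot as it stands. The module is installed in compiled form; this text tells all that it offers.
- The arm moves only by the tool carry_out, never from a script. Its argument "series" is a list that holds one entry, the list of rows, each a list of 4 numbers: the shift along the tool's x, y, z in mm, then the turn about the tool's z in degrees. A call has 1 to 12 rows; each row is the pose to reach, as a shift and turn from the pose measured when the call began, along the tool's axes at that moment; what a row does not reach only later rows make up. A row lasts 1/10 s, in which the tool goes at most 50 mm and 8.59 degrees, less where a joint would pass 70% of its speed; a pose out of reach is approached as far as the arm can. A call with a gripper value outside its range is refused whole. "hand" is the closure, from 0 (fully open) to 1 (shut), set as the call begins (left out, the last holds). The fingers move at their own pace and stop on an object; "newtons" is the grip in N (left out, the last holds). Time passes only in rows, so rows that repeat a pose let the fingers close. It gives the time, the measured TCP pose, the force and the opening at its end, in the units of the state.
- observe(): the state, without advancing time (a new reading comes with each control period).
- eyes.read_camera(name): name is "side" or "top"; returns the picture (420x560x3 uint8, blue, green, red); there is no depth.
- eyes.calibration(name): a dict with "fx", "fy", "cx", "cy" (pixels), "T" (4x4, takes a point from camera to world coordinates). Camera axes: x right, y down, z forward; pixel columns grow to the right and rows downward; lengths in m; the calibration is good to about 2 mm. A picture is of the moment at which its call begins. calibration takes no time and is no camera call.
- workorder.hand_in(): hands the job in, once; it reports no verdict.
The state is a dict: "time_s": time; "joint_positions": joint angles; "qvel": joint speeds; "effort": joint torques, N m; "tool_pos": TCP position; "tcp_rot": TCP orientation; "wrist_force": force on the tool from outside, world axes, zero at the start; "moment": the same for the moment, N m; "width": finger opening in m.
Only numpy, scipy, OpenCV 4.12 (cv2) and the standard library are available. Lean on these libraries where they do the work, as an engineer would, in place of code of your own. Each camera call takes 0.05 s, during which the arm holds its last target.

## Task

Put the drive unit into gear: with the fingertips, push its red shift knob along the slot from the yellow park end, round the corner, and on until it is fully home against the end of the slot marked green. Push the knob only from its side: do not pinch it, lift it or take it between the fingers. Leave everything else on the bench where it stands, and finish clear of the knob.

Things in the scene. Friction and masses are not known exactly. Their poses are not given: they have to be found in the camera images.
- gate: Fixed drive unit: dark block 150 x 130 x 50 mm (x, y, z), origin under its centre, with a white gate plate (6 mm) as flat top at 50 mm. Its L-shaped slot, 15 mm wide, runs along +x from park_end (-35, -22) to corner (35, -22), then along +y to drive_end (35, 28) mm. Motor at +x to x = 151, 42 mm high; wooden wheel at y = 85-99, x = -50 to 10, 61 mm high. Only the knob rises from the plate.
- knob (a point): Centre of the upright red knob, 20 mm diameter, 36 mm tall, its foot 2.5 mm above the gate plate; this point is half-way up, 20.5 mm above the plate, 70.5 mm above the bench. Its 12 mm pin runs in the slot with 1.5 mm play each side; a 52 mm slippery foot disc under the plate keeps it captive (tilts 2 degrees). Slides freely, no spring or catch; starts within 25 mm of park_end, in the first leg.
- park_end (a point): Point on the plate's top (50 mm high) where the pin's axis is at the yellow park end of the slot. Axes as gate.
- corner (a point): Point on the plate's top where the centre lines of the two legs meet; the slot lets the pin's axis go 1.5 mm further along +x. Axes as gate.
- drive_end (a point): Point on the plate's top where the pin's axis is at the green drive end; the stop lets the axis go 1.5 mm further along +y of the gate. The plate is painted green round it. Axes as gate.
- screwdriver: Loose screwdriver lying on the bench near the drive unit, origin at its underside, along its own x. Leave alone.
- wheel: Loose wooden wheel 64 mm in diameter, 10 mm thick (16 mm at its blue hub), lying flat near the drive unit, origin under its centre. Leave alone.
- jar: Clear jar with a yellow cap, 52 mm in diameter, 60 mm tall, standing near the drive unit, origin under its centre. Leave alone.
- gearmotor: Loose geared motor lying on the bench, about 155 x 46 x 46 mm along its x, origin at its underside. Leave alone.
- rover: Small two-wheeled rover with wooden wheels and blue servos, about 110 x 90 x 70 mm, origin at bench level under its middle. Leave alone.
- mug: Blue mug, 80 mm in diameter and 90 mm tall, origin under its centre. Leave alone.
- battery: Orange battery pack 75 x 36 x 26 mm, origin at the centre of its underside. Leave alone.
- shifter: The sliding shift pin, 160 g (varies), that carries the red knob (see knob); origin under the centre of its foot disc, 36 mm above the bench, 34.5 mm below knob. It is round and may turn about its axis: its x and y axes mean nothing.

How it is judged:
By the outcome, as a careful person would: the job done as asked, in the order asked, and still so for the second after the job is handed in, with the robot touching nothing.
It also fails if it takes over 45 s, if anything falls off the work surface, if the arm or the gripper's body presses on something with over 40 N, if the wrist force passes 120 N, or if a joint passes its speed limit or range.

## Working session

There is one attempt and no reset: what is moved stays moved. The work goes in short steps, Python scripts to look and compute and a tool call to move; the robot and the scene stay as the last step left them, time stands still between calls to the robot, and variables do not carry over. Pictures are saved under pics/ and viewed, and the job is handed in when it is done.

Besides the shell and the picture viewer there is one more tool, called after "Call:" by a JSON object that holds its "name" and its "arguments", one argument or row to a line. carry_out: Moves the arm, as the interface text tells. Its arguments: {"type":"object","properties":{"series":{"type":"array","items":{"type":"array","items":{"type":"array","items":{"type":"number"}}}},"hand":{"type":"number"},"newtons":{"type":"number"}},"required":["series"]}

```bash
mkdir -p pics; python3 - <<'E'
from workcell import observe, eyes
import cv2
for n in("side","top"):
    im=eyes.read_camera(n); cv2.imwrite(f"pics/{n}0.png",im)
    c=eyes.calibration(n); print(n,c)
print(observe())
E
```

```text
side {'fx': 456.33902215751675, 'fy': 456.33902215751675, 'cx': 273.923794102967, 'cy': 209.05034655264507, 'T': array([[-0.99602383, -0.05624301,  0.06908872,  0.44076584],
       [-0.08907267,  0.64271347, -0.76091093,  1.0440687 ],
       [-0.00160833, -0.76403934, -0.64516765,  0.93863755],
       [ 0.        ,  0.        ,  0.        ,  1.        ]])}
top {'fx': 469.8819756795462, 'fy': 469.8819756795462, 'cx': 278.0810520748655, 'cy': 214.3530374162732, 'T': array([[ 0.01592309, -0.99576537,  0.0905416 ,  0.39699411],
       [-0.99968193, -0.01762587, -0.01803811,  0.01983792],
       [ 0.0195576 , -0.09022558, -0.9957293 ,  1.49300748],
       [ 0.        ,  0.        ,  0.        ,  1.        ]])}
{'time_s': 0.1, 'joint_positions': array([ 1.13899949e+00,  2.41331061e-01,  3.87726452e-03,  1.33520106e+00,
       -1.65267101e-05,  1.57079535e+00]), 'qvel': array([ 0.00033275, -0.00208688,  0.00309285,  0.00051692, -0.0014428 ,
       -0.00072348]), 'effort': array([-9.74376271e-04, -3.73139441e+01,  2.53009665e+01,  1.08508172e-02,
       -6.82854647e-05,  1.69720562e-05]), 'tool_pos': array([0.20903606, 0.45362833, 0.24751222]), 'tcp_rot': array([-3.13973413e+00,  1.65248616e-05,  2.70979683e+00]), 'wrist_force': array([-1.06699269,  0.05209269,  0.21216578]), 'moment': array([-0.01750826, -0.01934569,  0.00666179]), 'width': 0.08525210706618047}
```

View pics/side0.png

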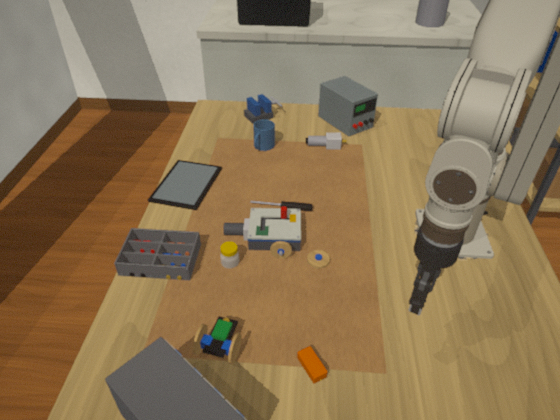

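View pics/top0.png

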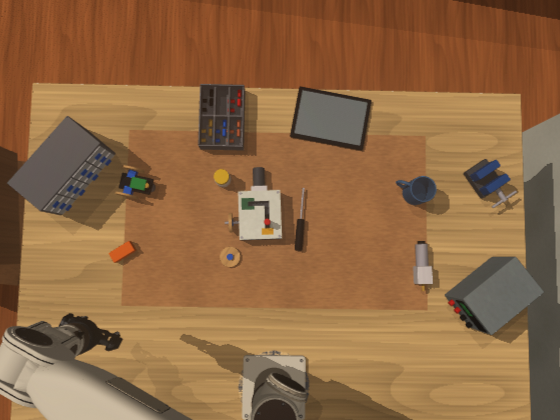

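```bash
python3 - <<'E'
import cv2
a=cv2.imread("pics/side0.png")[190:280,210:330]; cv2.imwrite("pics/side0c.png",cv2.resize(a,None,fx=6.5,fy=6.5,interpolation=cv2.INTER_CUBIC))
a=cv2.imread("pics/top0.png")[160:275,200:320]; cv2.imwrite("pics/top0c.png",cv2.resize(a,None,fx=5,fy=5,interpolation=cv2.INTER_CUBIC))
E
```

```text
(no output)
```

View pics/side0c.png

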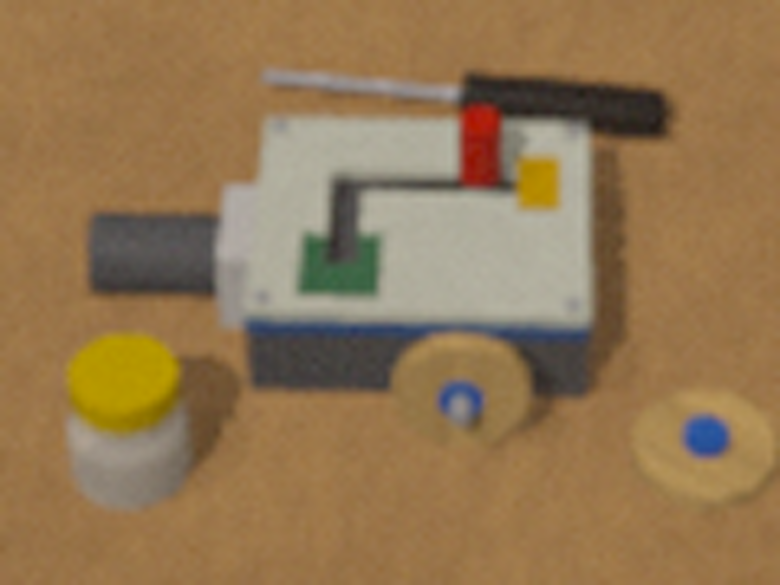

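View pics/top0c.png

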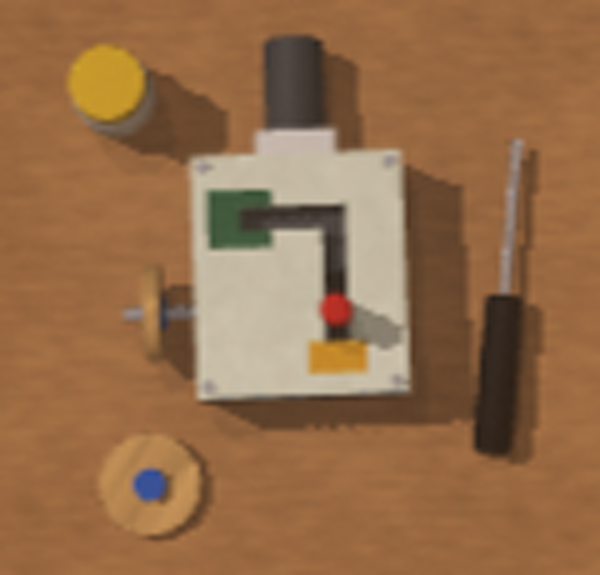

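```bash
cat > h.py <<'E'
import numpy as np, cv2
from workcell import observe, eyes
def proj(n,P):
    c=eyes.calibration(n);T=np.linalg.inv(c["T"]);p=(T[:3,:3]@np.atleast_2d(P).T).T+T[:3,3]
    return np.c_[c["fx"]*p[:,0]/p[:,2]+c["cx"],c["fy"]*p[:,1]/p[:,2]+c["cy"]]
def ray(n,uv):
    c=eyes.calibration(n);d=c["T"][:3,:3]@np.array([(uv[0]-c["cx"])/c["fx"],(uv[1]-c["cy"])/c["fy"],1]);return c["T"][:3,3],d/np.linalg.norm(d)
def tri(u1,u2):
    A=[];b=[]
    for n,u in(("side",u1),("top",u2)):
        o,d=ray(n,u);M=np.eye(3)-np.outer(d,d);A.append(M);b.append(M@o)
    p=np.linalg.lstsq(np.vstack(A),np.hstack(b),rcond=None)[0];return p
S=lambda u,v:((u+.5)/6.5-.5+210,(v+.5)/6.5-.5+190)
T=lambda u,v:((u+.5)/5-.5+200,(v+.5)/5-.5+160)
def onz(n,uv,z):
    o,d=ray(n,uv);return o+d*(z-o[2])/d[2]
E
python3 - <<'E'
from h import *
from scipy.optimize import least_squares
L=np.array([[75,65],[75,-65],[-75,-65],[-75,65]])/1000
t=np.array([T(191,157),T(403,150),T(410,391),T(199,399)])
s=np.array([S(247,320),S(263,118),S(593,118),S(590,322)])
for a,b in zip(s,t): print("corner",tri(a,b).round(4))
def W(p,l,z):
    c,q=np.cos(p[2]),np.sin(p[2]);l=np.atleast_2d(l);return np.c_[p[0]+c*l[:,0]-q*l[:,1],p[1]+q*l[:,0]+c*l[:,1],np.full(len(l),z)]
f=lambda p:np.r_[(proj("top",W(p,L,p[3]))-t).ravel(),(proj("side",W(p,L,p[3]))-s).ravel()]
r=least_squares(f,[.4,.05,0,.05]);print(r.x,r.fun.round(2))
for nm in("top","side"):
  uv=t if nm=="top" else s
  g=least_squares(lambda p:(proj(nm,W(p,L,.05))-uv).ravel(),[.4,.05,0]);print(nm,g.x)
p=r.x
for n,l in dict(park=(-.035,-.022),corner=(.035,-.022),drive=(.035,.028)).items(): print(n,W(p,l,.05))
k=tri(S(481,105),T(336,309));print("knob top",k)
for n,u in(("top",T(336,309)),("side",S(481,110))):
  q=onz(n,u,.0885)[:2]-p[:2];c,s_=np.cos(p[2]),np.sin(p[2]);print(n,"knob gate",c*q[0]+s_*q[1],-s_*q[0]+c*q[1])
q=onz("side",S(481,186),.0525)[:2]-p[:2];print("foot",c*q[0]+s_*q[1],-s_*q[0]+c*q[1])
for n,u,z in(("jar",T(108,82),.06),("drv",T(500,150),.01)):print(n,onz("top",u,z))
E
```

```text
corner [0.5999 0.1202 0.0393]
corner [ 0.6081 -0.0117  0.0431]
corner [ 0.4558 -0.0183  0.0492]
corner [0.45   0.1115 0.0423]
[0.52835754 0.05048451 0.05779487 0.04355499] [ 0.06 -0.02 -0.55 -0.24  0.1  -0.28  0.12 -0.14  0.1  -1.2   0.85  0.34
 -0.67  1.28  0.37 -0.41]
top [0.52725855 0.05013861 0.05163011]
side [0.528198   0.05787698 0.06579309]
park [[0.49468676 0.02649955 0.05      ]]
corner [[0.56456989 0.03054294 0.05      ]]
drive [[0.56168175 0.08045946 0.05      ]]
knob top [0.50378639 0.0278438  0.09158776]
top knob gate -0.02671367831224295 -0.021116027050877468
side knob gate -0.0247683274803448 -0.02156383728180472
foot -0.025361746075596135 -0.011061495950221375
jar [0.64272669 0.17086645 0.06      ]
drv [ 0.61227782 -0.07436512  0.01      ]
```

```bash
cat >> h.py <<'E'
from scipy.spatial.transform import Rotation as R
def rel(x,y,z,yaw):
    s=observe();M=R.from_euler("xyz",s["tcp_rot"]).as_matrix()
    d=M.T@(np.array([x,y,z])-s["tool_pos"])*1000
    t=-np.degrees((yaw-s["tcp_rot"][2]+np.pi)%(2*np.pi)-np.pi)
    return d.round(1),round(t,1)
E
python3 - <<'E'
from h import *
print(rel(.465,.0257,.2475,np.pi/2+.052))
E
```

```text
(array([-411.6, -281.5,    0.5]), np.float64(62.3))
```

Call:
{"name": "carry_out", "arguments": {
  "series": [
    [[-20,-14,0,3],[-60,-41,0,9],[-100,-68,0,15],[-140,-96,0,21],[-180,-123,0,27],[-220,-150,0,33],[-260,-178,0,39],[-300,-205,0,45],[-340,-232,0,51],[-380,-260,0,57],[-411,-281,0,62],[-411.6,-281.5,0.5,62.3]]
  ],
  "hand": 1,
  "newtons": 40
}}

```text
time_s: 1.3
tool_pos: [0.4667, 0.0221, 0.2469]
tcp_rot: [-3.141, 0.003, 1.615]
wrist_force: [-0.6, 0.4, -0.4]
width: 0.0001
```

```bash
python3 - <<'E'
from h import *
s=observe();print(s["time_s"],s["tool_pos"],s["tcp_rot"],s["width"],s["wrist_force"])
for n in("side","top"):
    im=eyes.read_camera(n); cv2.imwrite(f"pics/{n}1.png",im)
print(rel(.465,.0257,.110,np.pi/2+.052),observe()["joint_positions"])
E
```

```text
1.3 [0.4666907  0.02210353 0.24689442] [-3.14073884e+00  2.80546544e-03  1.61496518e+00] 0.00013726159067058518 [-0.59184908  0.42250604 -0.41408885]
(array([  0.9,   0.7, 136.8]), np.float64(-0.1)) [ 5.44603348e-02  1.75002434e-01 -8.20101036e-02  1.31655614e+00
 -1.23121875e-03  1.57537364e+00]
```

View pics/side1.png

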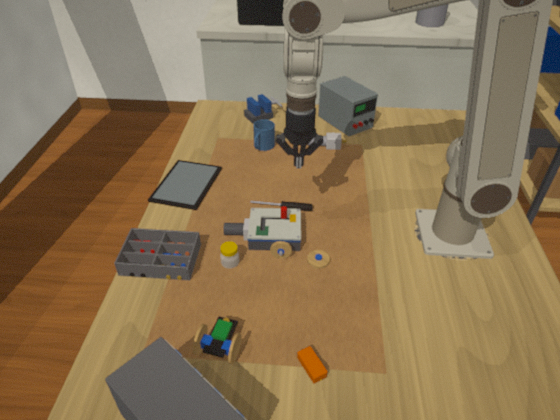

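The side view shows the shut fingers at about (299,160), above the gate, with the knob at (284,212). I'll come down to just above knob height and check again.

Call:
{"name": "carry_out", "arguments": {
  "series": [
    [[0,0,30,0],[0,0,65,0],[0.5,0.5,100,0],[0.9,0.7,125,0],[0.9,0.7,136.5,0],[0.9,0.7,136.5,0]]
  ]
}}

```text
time_s: 2.0
tool_pos: [0.4632, 0.0267, 0.109]
tcp_rot: [-3.135, 0.001, 1.623]
wrist_force: [-0.8, 0.7, 0.0]
width: -0.0001
```

```bash
cat > look.py <<'E'
import sys
from h import *
k=sys.argv[1]
a=eyes.read_camera("side")[170:260,210:330];b=eyes.read_camera("top")[160:275,200:320]
a=cv2.resize(a,None,fx=6.5,fy=6.5,interpolation=cv2.INTER_CUBIC);b=cv2.resize(b,None,fx=5,fy=5,interpolation=cv2.INTER_CUBIC)
cv2.imwrite(f"pics/s{k}.png",a);cv2.imwrite(f"pics/t{k}.png",b)
s=observe();print(s["time_s"],s["tool_pos"].round(4),s["tcp_rot"].round(3),s["wrist_force"].round(1))
E
python3 look.py 2
```

```text
2.1 [0.4655 0.0264 0.1112] [-3.140e+00  1.000e-03  1.622e+00] [ 0.6 -0.3  0.4]
```

View pics/s2.png

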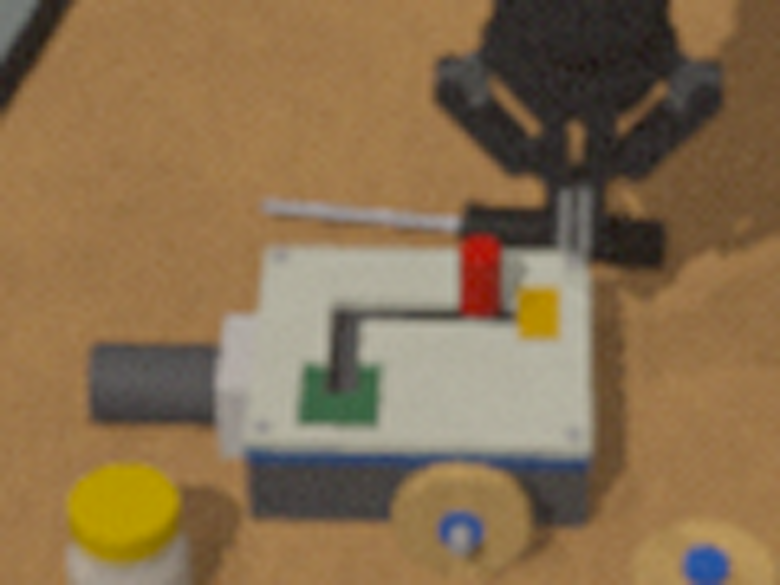

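View pics/t2.png

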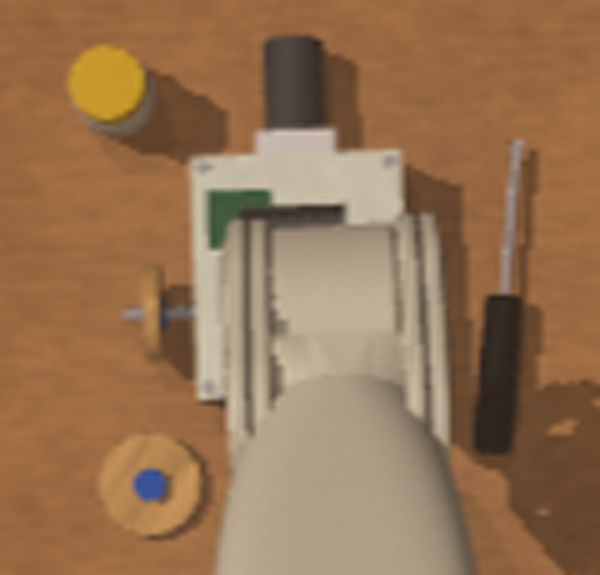

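Seen from the side, the fingertips are at crop (575,250), about 15 mm behind the knob (480,275). They are lined up and clear of the plate. Next I'll lower them to a tip height of about 60 mm and start pushing along the first leg.

Call:
{"name": "carry_out", "arguments": {
  "series": [
    [[0,0,12,0],[0,0,24,0],[-0.5,0,33,0],[-0.5,0,34,0],[-0.5,0,34,0]]
  ]
}}

```text
time_s: 2.6
tool_pos: [0.4655, 0.0258, 0.0773]
tcp_rot: [-3.14, 0.001, 1.622]
wrist_force: [0.8, 0.3, -0.4]
width: -0.0003
```

Call:
{"name": "carry_out", "arguments": {
  "series": [
    [[0,5,0,0],[0,10,0,0],[0,14,0,0],[0,18,0,0],[0,22,0,0],[0,26,0,0],[0,30,0,0],[0,30,0,0]]
  ]
}}

```text
time_s: 3.4
tool_pos: [0.4963, 0.0274, 0.0772]
tcp_rot: [-3.141, 0.001, 1.622]
wrist_force: [0.7, 0.1, -0.5]
width: 0.0
```

```bash
python3 look.py 3
```

```text
3.5 [0.4957 0.0274 0.0771] [-3.140e+00  1.000e-03  1.622e+00] [ 0.5  0.5 -0.1]
```

View pics/s3.png

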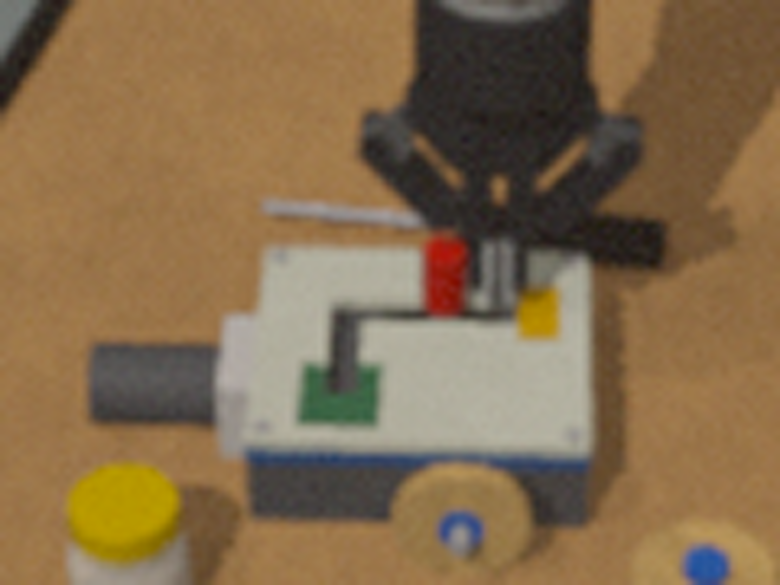

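The knob moved about 17 mm along the slot with the finger in contact; its centre is at crop x 445 and the finger's at 498. I'll keep pushing towards the corner.

Call:
{"name": "carry_out", "arguments": {
  "series": [
    [[0,4,0,0],[0,8,0,0],[0,12,0,0],[0,16,0,0],[0,20,0,0],[0,24,0,0],[0,28,0,0],[0,32,0,0],[0,35,0,0],[0,38,0,0],[0,40,0,0],[0,40,0,0]]
  ]
}}

```text
time_s: 4.7
tool_pos: [0.5361, 0.0295, 0.0772]
tcp_rot: [-3.141, 0.001, 1.622]
wrist_force: [-0.9, 0.5, 0.2]
width: 0.0
```

Call:
{"name": "carry_out", "arguments": {
  "series": [
    [[0,1,0,0],[0,2,0,0],[0,3,0,0],[0,4,0,0],[0,4,0,0]]
  ]
}}

```text
time_s: 5.2
tool_pos: [0.5402, 0.0297, 0.0771]
tcp_rot: [-3.141, 0.001, 1.622]
wrist_force: [-0.5, -0.7, 0.3]
width: -0.0001
```

```bash
python3 look.py 4
```

```text
5.3 [0.5402 0.0297 0.0772] [-3.141e+00  1.000e-03  1.622e+00] [-0.6 -0.5  0.3]
```

View pics/s4.png

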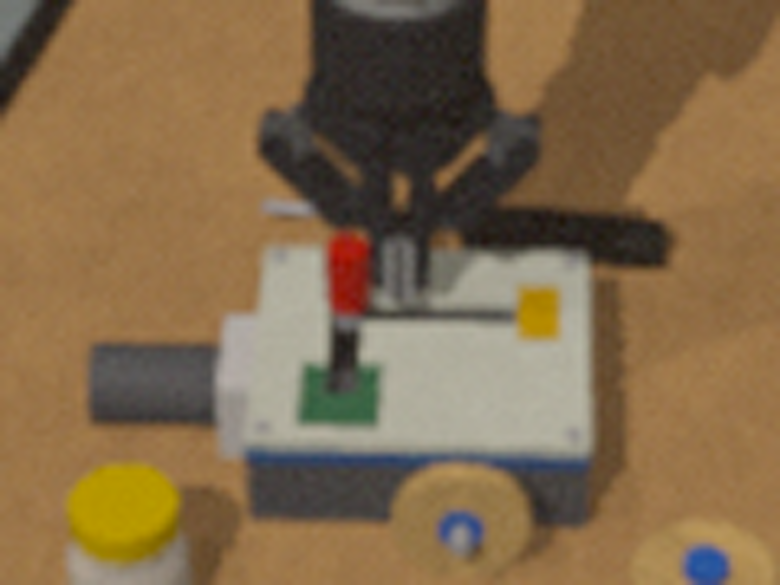

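The knob, at crop (348,275), is almost over the second leg, whose centre is about x 344. I'll creep on until the wrist force shows it has reached the slot wall.

Call:
{"name": "carry_out", "arguments": {
  "series": [
    [[0,0.7,0,0],[0,1.4,0,0],[0,1.4,0,0]]
  ]
}}

```text
time_s: 5.6
tool_pos: [0.5416, 0.0298, 0.0771]
tcp_rot: [-3.141, 0.001, 1.622]
wrist_force: [-1.3, -0.1, 0.9]
width: 0.0001
```

Call:
{"name": "carry_out", "arguments": {
  "series": [
    [[0,0.7,0,0],[0,1.4,0,0],[0,1.4,0,0]]
  ]
}}

```text
time_s: 5.9
tool_pos: [0.5426, 0.0298, 0.0772]
tcp_rot: [-3.14, 0.001, 1.622]
wrist_force: [-2.7, 0.3, 2.6]
width: -0.0002
```

Call:
{"name": "carry_out", "arguments": {
  "series": [
    [[0,0.8,0,0],[0,0.8,0,0]]
  ]
}}

```text
time_s: 6.1
tool_pos: [0.5429, 0.0298, 0.0773]
tcp_rot: [-3.139, 0.001, 1.622]
wrist_force: [-3.6, -0.2, 3.8]
width: 0.0001
```

```bash
python3 look.py 5
```

```text
6.2 [0.5429 0.0298 0.0773] [-3.139e+00  1.000e-03  1.622e+00] [-4.9  0.7  3.7]
```

View pics/s5.png

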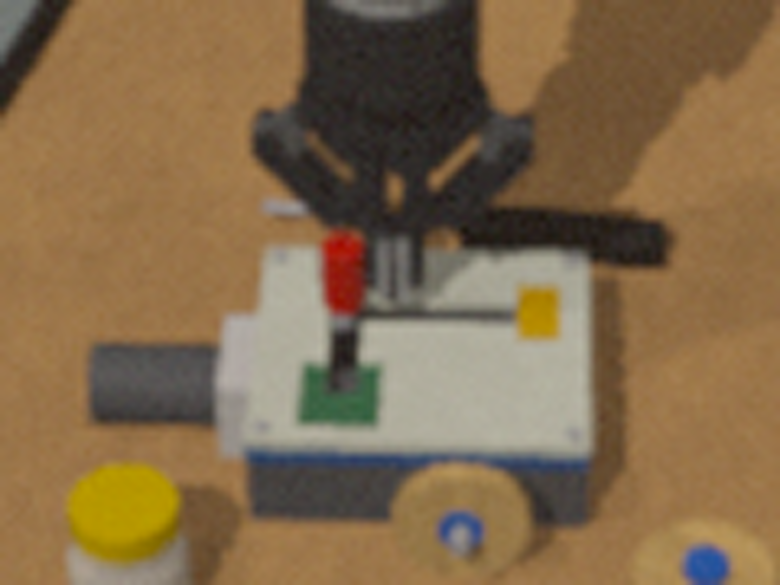

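The knob is against the corner wall (crop x 343), with force building to about 5 N. I'll back off, go round to the knob's -y side at the same height, and line up behind it.

Call:
{"name": "carry_out", "arguments": {
  "series": [
    [[0,-8,0,0],[0,-10,0,0],[-12,-10,0,0],[-24,-10,0,0],[-33,-10,0,0],[-33,0,0,0],[-33,12,0,0],[-33,20,0,0],[-33,24,0,0],[-33,24,0,0]]
  ]
}}

```text
time_s: 7.2
tool_pos: [0.5692, -0.0018, 0.077]
tcp_rot: [-3.139, 0.001, 1.622]
wrist_force: [0.3, 0.2, -0.9]
width: 0.0001
```

```bash
python3 look.py 6
```

```text
7.3 [ 0.5683 -0.0018  0.077 ] [-3.138e+00  1.000e-03  1.622e+00] [-1.2 -0.1 -0.1]
```

View pics/s6.png

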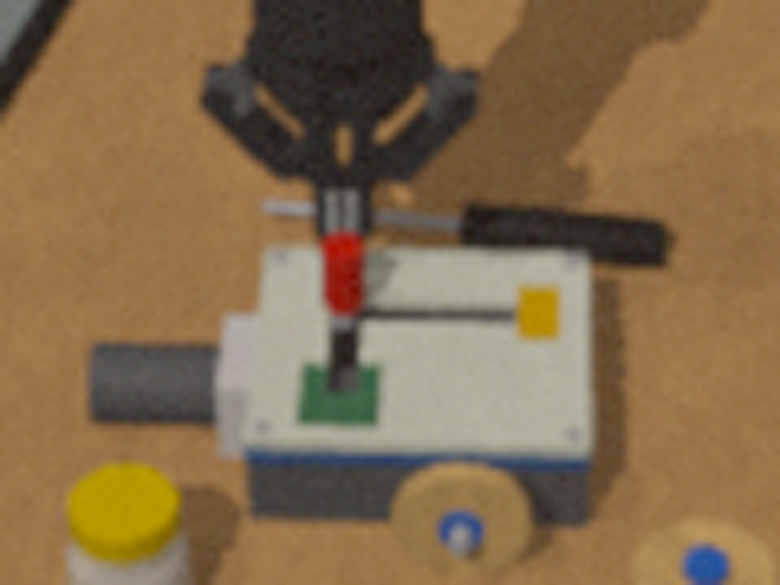

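The fingers (crop x 343) are directly behind the knob. Now I'll push along the second leg.

Call:
{"name": "carry_out", "arguments": {
  "series": [
    [[5,0,0,0],[9,0,0,0],[13,0,0,0],[17,0,0,0],[21,0,0,0],[25,0,0,0],[29,0,0,0],[33,0,0,0],[37,0,0,0],[40,0,0,0],[42,0,0,0],[42,0,0,0]]
  ]
}}

```text
time_s: 8.5
tool_pos: [0.5662, 0.0407, 0.0769]
tcp_rot: [-3.139, 0.001, 1.623]
wrist_force: [0.1, -0.3, 0.0]
width: 0.0
```

```bash
python3 look.py 7
```

```text
8.6 [0.5663 0.0404 0.0769] [-3.139e+00  1.000e-03  1.623e+00] [ 0.5 -0.2 -0.7]
```

View pics/s7.png

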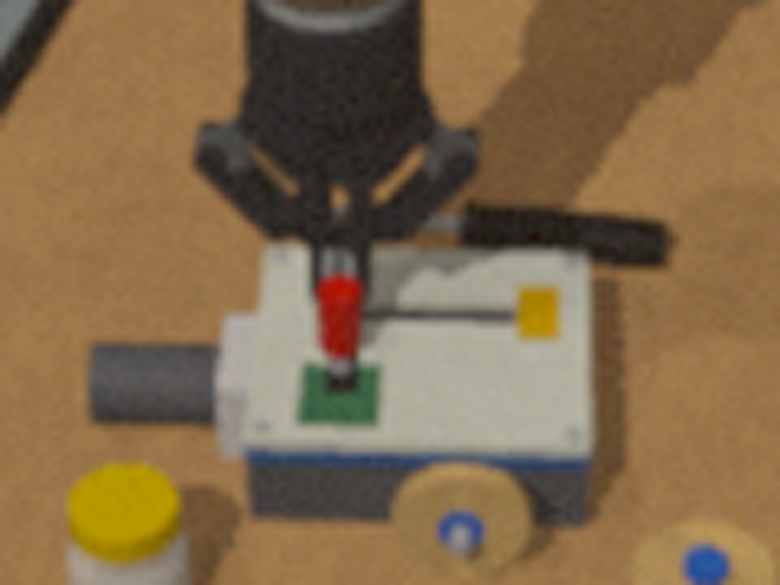

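The knob is sliding down the second leg and is now at crop (340,318). I'll keep going.

Call:
{"name": "carry_out", "arguments": {
  "series": [
    [[3,0,0,0],[6,0,0,0],[9,0,0,0],[12,0,0,0],[14,0,0,0],[16,0,0,0],[17,0,0,0],[17,0,0,0]]
  ]
}}

```text
time_s: 9.4
tool_pos: [0.5654, 0.0577, 0.0769]
tcp_rot: [-3.139, 0.0, 1.623]
wrist_force: [0.1, -0.2, 0.1]
width: 0.0001
```

Call:
{"name": "carry_out", "arguments": {
  "series": [
    [[1,0,0,0],[2,0,0,0],[3,0,0,0],[3,0,0,0]]
  ]
}}

```text
time_s: 9.8
tool_pos: [0.5653, 0.0608, 0.0769]
tcp_rot: [-3.139, 0.0, 1.623]
wrist_force: [-0.5, 0.0, 0.1]
width: -0.0001
```

```bash
python3 look.py 8
```

```text
9.9 [0.5652 0.0608 0.0769] [-3.139  0.     1.623] [ 0.8  0.4 -0.2]
```

View pics/s8.png

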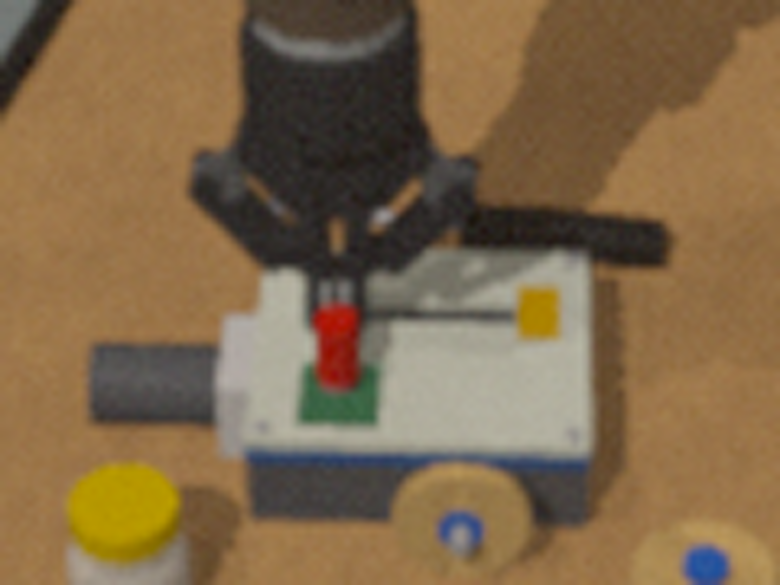

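No stop force yet, so I'll creep on until there is one.

Call:
{"name": "carry_out", "arguments": {
  "series": [
    [[0.8,0,0,0],[1.6,0,0,0],[1.6,0,0,0]]
  ]
}}

```text
time_s: 10.2
tool_pos: [0.5652, 0.0625, 0.0769]
tcp_rot: [-3.139, -0.0, 1.623]
wrist_force: [-0.8, 0.0, -0.5]
width: -0.0002
```

Call:
{"name": "carry_out", "arguments": {
  "series": [
    [[0.8,0,0,0],[1.6,0,0,0],[1.6,0,0,0]]
  ]
}}

```text
time_s: 10.5
tool_pos: [0.5651, 0.0636, 0.0771]
tcp_rot: [-3.139, 0.001, 1.623]
wrist_force: [0.4, -3.7, 1.5]
width: 0.0002
```

Call:
{"name": "carry_out", "arguments": {
  "series": [
    [[0.8,0,0,0],[1.2,0,0,0],[1.2,0,0,0]]
  ]
}}

```text
time_s: 10.8
tool_pos: [0.5652, 0.0639, 0.0772]
tcp_rot: [-3.139, 0.003, 1.622]
wrist_force: [-0.8, -5.9, 1.9]
width: -0.0002
```

Call:
{"name": "carry_out", "arguments": {
  "series": [
    [[1.2,0,0,0],[2,0,0,0],[2,0,0,0]]
  ]
}}

```text
time_s: 11.1
tool_pos: [0.5651, 0.0642, 0.0775]
tcp_rot: [-3.139, 0.007, 1.621]
wrist_force: [-0.2, -7.1, 3.2]
width: 0.0002
```

```bash
python3 look.py 9
```

```text
11.2 [0.5652 0.0642 0.0775] [-3.139  0.006  1.621] [-0.8 -7.7  2.8]
```

View pics/s9.png

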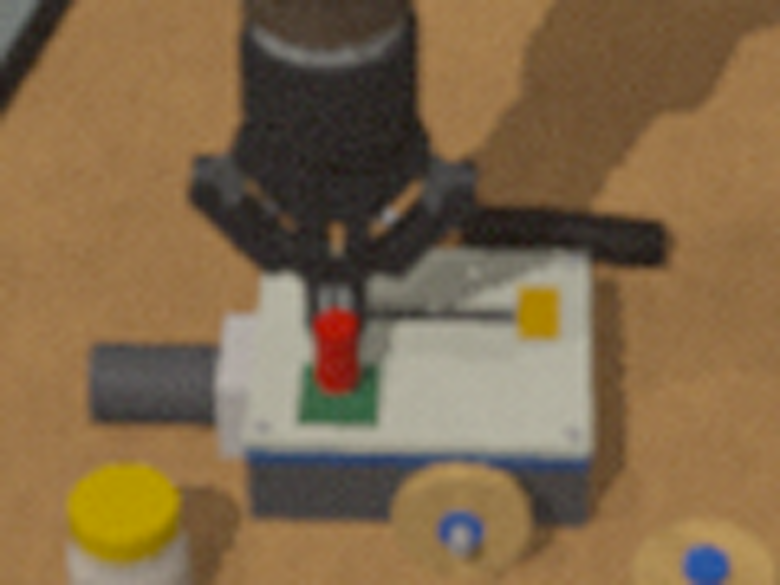

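The knob is hard against the green end, holding about 8 N without moving on. I'll back straight off slowly, rise, and move clear so the top camera can see it.

Call:
{"name": "carry_out", "arguments": {
  "series": [
    [[-2,0,0,0],[-5,0,0,0],[-12,0,0,0],[-22,0,0,0],[-26,0,-15,0],[-26,0,-45,0],[-26,0,-80,0],[-26,0,-120,0],[-26,0,-150,0],[-26,0,-150,0]]
  ]
}}

```text
time_s: 12.2
tool_pos: [0.5696, 0.0389, 0.2332]
tcp_rot: [3.134, 0.006, 1.62]
wrist_force: [0.9, 0.7, -0.5]
width: -0.0001
```

Call:
{"name": "carry_out", "arguments": {
  "series": [
    [[-30,-20,0,0],[-65,-45,0,0],[-100,-65,0,0],[-140,-80,0,0],[-180,-90,0,0],[-220,-90,0,0],[-240,-90,0,0],[-240,-90,0,0]]
  ]
}}

```text
time_s: 13.0
tool_pos: [0.4908, -0.2081, 0.2327]
tcp_rot: [3.135, 0.006, 1.616]
wrist_force: [-0.1, 0.9, -0.4]
width: 0.0002
```

```bash
python3 look.py 10; python3 - <<'E'
from h import *
for n in("side","top"):cv2.imwrite(f"pics/{n}f.png",eyes.read_camera(n))
E
```

```text
13.1 [ 0.4909 -0.2054  0.2329] [3.135 0.004 1.619] [-0.8 -1.1  0. ]
```

View pics/t10.png

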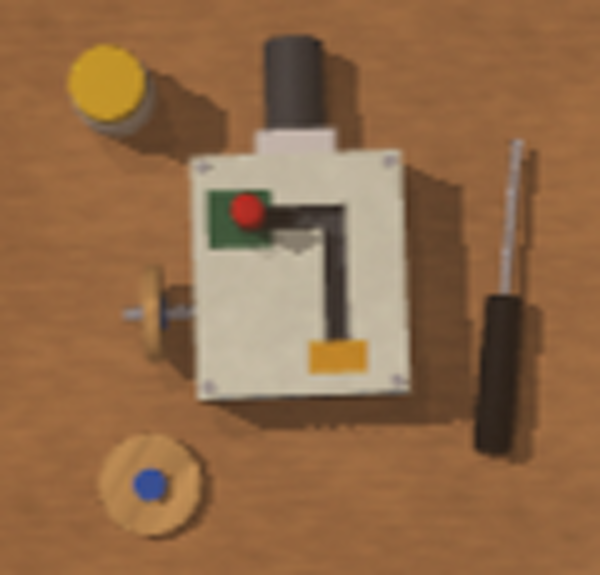

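View pics/s10.png

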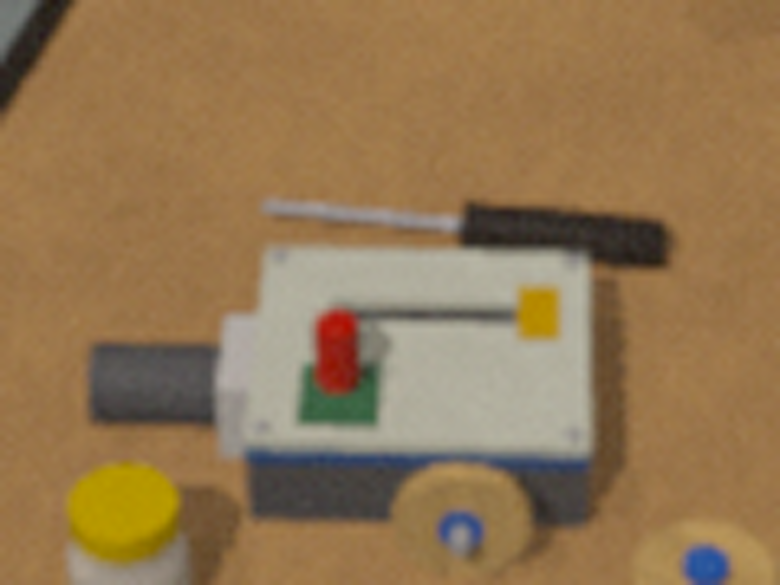

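View pics/topf.png

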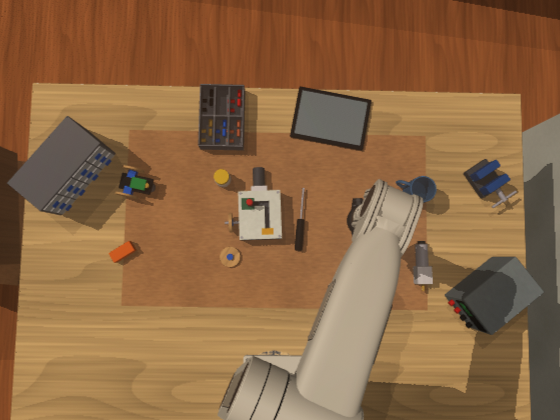

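```bash
python3 - <<'E'
from h import *
p=[.5273,.0501,.0516];q=onz("top",T(248,211),.0885)[:2]-p[:2];c,s=np.cos(p[2]),np.sin(p[2]);print(c*q[0]+s*q[1],-s*q[0]+c*q[1])
a=cv2.imread("pics/top0.png");b=cv2.imread("pics/topf.png")
d=cv2.absdiff(a,b).max(2)[60:270,100:320]>45;ys,xs=np.where(d);print(len(xs),sorted(set(zip((xs//10*10+100).tolist(),(ys//10*10+60).tolist()))))
E
```

```text
0.03533793897576917 0.02992117985166938
159 [(240, 190), (240, 200), (250, 190), (250, 200), (250, 210), (260, 200), (260, 210), (260, 220), (270, 220)]
```

The knob measures (35.3, 29.9) mm in the gate frame, against a hard stop at (35, 29.5). In the top view's central area, only the knob and its shadow have changed, so I'm handing in.

```bash
python3 -c "
from workcell import workorder;print(workorder.hand_in())"
```

```text
the job is handed in; nothing more can be done
None
```

The drive unit is in gear: the red knob is fully home at the green end. I pushed it from the side with the shut fingertips, first along +x to the corner wall. I then went round to its -y side and pushed it along +y until it stopped.

- **Knob position:** after I backed off, the top camera put the knob at (35.3, 29.9) mm in the gate frame. The hard stop is at (35, 29.5), so it agrees within the measuring error.
- **Forces:** the wrist force rose to about 5 N at the corner and 8 N at the end stop, well under the limits.
- **Other things on the bench:** comparing the top pictures from before and after, over the area round the drive unit, only the knob and its shadow changed. That area takes in the screwdriver, loose wheel, jar, battery and rover. The mug and gearmotor were outside it, and I only looked at them in the final picture.
- **Finish:** the arm ended clear, about 0.25 m from the knob, at 13.2 s.
- **One disagreement:** the side camera placed the gate up to 8 mm differently in y from the top camera, and the two-view fit gave the plate height as 43.5 mm instead of 50. I relied on the top view and on feeling for contact.

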